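# Index a tube rack under the camera head

## Robot

A 6-joint arm with a two-finger parallel gripper is mounted at the origin on the work surface. World frame = base frame: x ahead of the robot, y to its left, z up, the work surface at z = 0. Lengths are in m, angles in rad, forces in N, time in s.
With the tool pointing down it reaches from about 0.375 to 0.975 m from the base axis. Payload 3.8 kg.
Tool frame: the origin (TCP) lies midway between the tips of the shut fingers; the grasp point (between the pads) lies 19 mm behind it; z points along the fingers, y is the direction in which the jaws open and shut (so a half turn about z gives the same grasp; the last joint's range is limited). The gripper opens to 85 mm and grips with 20 to 120 N. Pads are 22 mm wide; open, the fingers measure 114 mm over their backs; the gripper's body (76 mm by 85 mm) begins 54 mm behind the grasp point. The pads swing forward as they close: fully open they stand 13 mm farther back than shut.
Start: joints at [1.208, 0.264, 1.604, -0, 1.274, -0.037], TCP at [0.216, 0.639, 0.231] pointing down, gripper open.
Joint ranges: [-2.63, 2.63], [-0.94, 2.18], [0.31, 2.57], [-1.31, 4.45], [0, 2.66], [-2.55, 2.55]. Speed limits (rad/s): [2.57, 2.57, 3.14, 3.14, 3.14, 3.14].

## Interface

Orientations are given as a rotation vector (axis times angle).
In Python, from workcell import bot gives the robot as it stands.
- The arm moves only by the shell command python3 -m inch 'ROWS' [FORCE]. ROWS is JSON, a list of rows, each an object of numbers: "dx", "dy", "dz": the shift along the tool's x, y, z in m; "ax", "ay", "az": the turn, a rotation vector about the tool's x, y, z in degrees; "fingers": the opening, from -1 (shut) to 1 (fully open). A call has 1 to 20 rows; each row is the pose to reach, as a shift and turn from the pose measured when the call began, along the tool's axes at that moment; what a row does not reach only later rows make up. A row lasts 1/8 s, in which the tool goes at most 62.5 mm and 10.7 degrees, less where a joint would pass 70% of its speed; a pose out of reach is approached as far as the arm can. A call with a gripper value outside its range is refused whole. The fingers move at their own pace and stop on an object; FORCE is the grip in N (left out, the last holds). Time passes only in rows, so rows that repeat a pose let the fingers close. It gives the time, the measured TCP pose, the force and the opening at its end, in the units of the state.
- bot.read_state(): the state, without advancing time (a new reading comes with each control period).
- bot.read_camera(name): name is "side" or "top"; returns (picture, depth): 384x512x3 uint8, blue, green, red; 384x512 float32, m along the optical axis (not along the pixel's ray), 0 where there is no reading.
- bot.get_calibration(name): a dict with "intrinsics" (3x3 intrinsics, pixels), "distortion" ([k1, k2, p1, p2, k3] as OpenCV has them; the pictures are not rectified), "view" (4x4, takes a point from world to camera coordinates). Camera axes: x right, y down, z forward; pixel columns grow to the right and rows downward; lengths in m; the calibration is good to about 2 mm. A picture is of the moment at which its call begins. get_calibration takes no time and is no camera call.
- bot.finish_job(): hands the job in, once; it reports no verdict.
Trained networks look in the newest picture that a camera, given by its name, has taken for a name from the list of things; names that differ only in an ending like _2 or _b are one class to them, and where a whole thing is asked for, a point or a joint stands for the part that bears it (a point fixed in the world has none). Each returns a list of dicts, best first, with "p" (0 to 1); they miss things now and then, are a little off and sometimes report something else, mostly with a low value. They report only what shows in the picture. A call takes as long as a camera call.
- bot.masks_of(camera, thing): "region" (384x512 bool, what is visible of it) and "box" ([left, top, right, bottom] in pixels, round what is visible of it).
The state is a dict: "time": time; "q": joint angles; "joint_vel": joint speeds; "joint_torque": joint torques, N m; "tool_pos": TCP position; "tcp_rot": TCP orientation; "wrist_force": force on the tool from outside, world axes, zero at the start; "torque": the same for the moment, N m; "width": opening from 0.0 (shut) to 1.0 (fully open).
Only numpy, scipy, OpenCV 4.12 (cv2) and the standard library are available. Lean on these libraries where they do the work, as an engineer would, in place of code of your own. Each camera call takes 0.05 s, during which the arm holds its last target. There are 200 camera calls.

## Task

On the indexing slide, bring the tube rack under the camera head (the black box with the white ring light, not the blue dispensing head) and lock it there: pull the orange plunger knob up, slide the carriage over smoothly because the tubes are open, and let the pin spring fully home into that station's hole. The index plate was clamped by hand, so the hole is not exactly under the camera: feel for it with the pin riding lightly on the plate, and never force the pin sideways or press it down hard. Let go of the knob when it is locked and leave everything else where it stands.

Things in the scene. Friction and masses are not known exactly. Their poses are not given: they have to be found in the camera images.
- base: Base of the indexing slide, a fixed white plate 250 x 320 mm, top 20 mm above the table. Origin under its centre on the table; its y axis is the slide direction (from the parked end towards the stations), its x axis points from the knob side to the head posts, z up. Blue end caps at both ends of the rail.
- carriage (a joint): Travel of the carriage along the base's +y, m: 0 parked (starts within 3 mm of it), about 0.070 = rack under the nearer head, 0.140 = under the farther; stops at -0.020 and 0.160. Aluminium table with the black tube rack, 104 mm long, centred at base y = -0.070 when 0; about 1.5 N friction. Its front ear (44 mm wide, top 51 mm above the table) reaches over the index plate and holds the plunger.
- plunger (a joint): Lift of the spring plunger (knob with pin), m: 0 = fully home, 0.013 = pulled right up. The pin reaches 7 mm into the index plate: it is clear of the plate above 0.007 and rides on the plate at about 0.007. The spring pushes it down with about 6 N at 0 and 10 N at 0.013, damped (45 N per m/s).
- knob (a point): Centre of the orange plunger knob, an upright cylinder 28 mm wide and 24 mm high with a black band, 75.5 mm above the table when home, straight above the pin, 130 mm to the base's -x side of the rack's centre. It rises with the plunger and travels with the carriage; pushed sideways it moves the carriage. Below it a 19 mm sleeve with a 25 mm nut; the ear's top is 24.5 mm below the knob's centre.
- pin: The plunger pin, 8 mm in diameter, its tip bevelled 1.2 mm; origin at the tip, 54.5 mm below the knob's centre. It touches only the index plate (low friction, about 0.15). A load over 25 N on it, sideways or down, would score it.
- rack (a point): Centre of the top face of the black tube rack that the carriage carries, rack 108 x 92 x 36 mm, its tubes standing 16 mm above that face, 87 mm above the table.
- camera_head: Camera head on a fixed post at the base's +x edge: black box 50 x 50 x 50 mm, white ring light and lens below and a white disc on top, over the rack's line. It stands at either station: base y = 0 or 0.070. Origin at the post's foot, 20 mm above the table; axes parallel to the base's; lens axis 79 mm to -x of the origin, at y = 0. Underside 148 mm and top 215 mm above the table.
- lens (a point): Lens of the camera head, 148 mm above the table, on the lens axis.
- dispense_head: Blue dispensing head with three white nozzles on a like post at the other station; fixed, not to be used. Origin at the foot of its post, axes parallel to the base's; the head is a box 50 x 46 x 40 mm, 79 mm to -x of the origin, nozzle tips 148 mm above the table.
- hex_key: Loose dark hex key, 90 x 31 x 6 mm, lying before the base; leave it.
- cap_dish: Loose small glass dish, 72 mm wide and 22 mm high, before the base; leave it.
- rack_a: Loose black tube rack with white tubes, 90 x 72 x 42 mm, in the steel tray; leave it.
- rack_b: Loose black tube rack, 90 x 72 x 42 mm, in the steel tray; leave it.
- sharps_bin: Loose yellow sharps bin with a red lid, 136 mm wide and 136 mm high; leave it.
- reagent: Loose amber bottle with a blue cap, 60 mm wide and 115 mm high; leave it.
- marker: Loose white and blue marker pen, 130 mm long; leave it.
- plate_mark (a point): Mark on the base where the middle of the index plate should be, at the plate's top, 28 mm up. The plate (steel, 34 x 270 x 8 mm, under the pin's path) is clamped by hand up to 10 mm before or past it along the slide. It has a 37 mm parking slot (pin starts in it) centred 70 mm before its middle and two 9.5 mm station holes, at its middle and 70 mm past it.

How it is judged:
On the way, in this order (a step that is already met when the one before it is completed fails the run):
1. the plunger is pulled clear of the index plate while the carriage is still parked (value of joint plunger above 0.007 m and value of joint carriage below 0.03 m), for 0.1 s.
2. the rack stands under the camera head with the pin fully home in that station's hole (y of rack in the frame of camera_head between -0.014 and 0.014 m and value of joint plunger below 0.0015 m), for 0.2 s.
At the end, for the whole second after the job is handed in: The rack's centre is within 14 mm of the camera head's centre line along the slide, the plunger is home (lifted less than 1.5 mm) in that station's hole, the carriage is at rest (all of step 2 and velocity of joint carriage between -0.01 and 0.01 m/s); the robot touches nothing.
It fails at once if the pin is loaded with more than 25 N against the index plate (forced sideways or pressed down) (contact force between pin and anything else above 25 N).
It fails at once if the carriage with its open tubes is moved faster than 0.3 m/s (velocity of joint carriage above 0.3 m/s or velocity of joint carriage below -0.3 m/s).
It fails at once if the robot knocks against a head with more than 10 N (contact force between any of the arm, the fingers and camera_head above 10 N or contact force between any of the arm, the fingers and dispense_head above 10 N).
It fails at once if a loose bystander is moved more than 30 mm (distance of any of hex_key, cap_dish, rack_a, rack_b, sharps_bin, reagent, marker from where it was at the start of the episode above 0.03 m).
It also fails if it takes over 40 s, if anything falls off the work surface, if the arm or the gripper's body presses on something with over 40 N, if the wrist force passes 120 N, or if a joint passes its speed limit or range.

## Working session

There is one attempt and no reset: what is moved stays moved. The work goes in short steps, Python scripts to look and compute and a shell command to move; the robot and the scene stay as the last step left them, time stands still between calls to the robot, and variables do not carry over. Pictures are saved under pics/ and viewed, about 8 in all and at most 12, crops included, and the job is handed in when it is done.

```bash
mkdir -p pics; cat > h.py <<'E'
import numpy as np, cv2
from workcell import bot
def px2w(cam,depth_or_z,u,v,z=None):
    c=bot.get_calibration(cam);K=np.array(c["intrinsics"]);V=np.array(c["view"])
    n=cv2.undistortPoints(np.array([[[u,v]]],float),K,np.array(c["distortion"],float))[0,0]
    d=np.array([n[0],n[1],1.]);R=V[:3,:3];t=V[:3,3]
    o=-R.T@t;dw=R.T@d
    s=(z-o[2])/dw[2] if z is not None else depth_or_z
    return o+s*dw
def cloud(cam,depth,mask):
    c=bot.get_calibration(cam);K=np.array(c["intrinsics"]);V=np.array(c["view"])
    v,u=np.nonzero(mask&(depth>0))
    n=cv2.undistortPoints(np.stack([u,v],1)[:,None].astype(float),K,np.array(c["distortion"],float))[:,0]
    P=np.c_[n,np.ones(len(n))]*depth[v,u][:,None]
    return (P-V[:3,3])@V[:3,:3]
E
python3 - <<'E'
from h import *
s=bot.read_state();print({k:np.round(v,3) for k,v in s.items()})
for c in("top","side"):
    p,d=bot.read_camera(c);cv2.imwrite(f"pics/{c}0.png",p)
    for t in("knob","camera_head","dispense_head","rack","base"):
        for m in bot.masks_of(c,t)[:2]:
            P=cloud(c,d,m["region"]);print(c,t,round(m["p"],2),np.round(m["box"]),len(P),np.round(np.median(P,0),3) if len(P) else "",np.round(np.percentile(P,2,0),3),np.round(np.percentile(P,98,0),3))
E
```

```text
{'time': np.float64(0.0), 'q': array([ 1.208,  0.265,  1.605,  0.   ,  1.274, -0.037]), 'joint_vel': array([ 0.   ,  0.   ,  0.001,  0.001, -0.001, -0.001]), 'joint_torque': array([-2.0000e-03, -5.1512e+01, -3.6731e+01, -0.0000e+00,  1.3000e-02,
       -0.0000e+00]), 'tool_pos': array([0.216, 0.639, 0.23 ]), 'tcp_rot': array([-0.509, -3.1  ,  0.004]), 'wrist_force': array([-0.275, -0.429, -0.386]), 'torque': array([0.008, 0.006, 0.001]), 'width': np.float64(1.004)}
top camera_head 0.55 [277. 125. 302. 168.] 573 [ 0.61  -0.065  0.216] [ 0.571 -0.093  0.045] [ 0.68  -0.047  0.224]
top dispense_head 0.67 [257. 127. 274. 171.] 521 [0.606 0.001 0.216] [ 0.566 -0.023  0.021] [0.677 0.021 0.225]
top rack 0.9 [294. 143. 330. 213.] 1586 [ 0.57  -0.144  0.087] [ 0.457 -0.187  0.048] [ 0.656 -0.097  0.107]
top rack 0.8 [113. 146. 139. 180.] 694 [0.617 0.445 0.034] [0.575 0.414 0.01 ] [0.663 0.483 0.047]
top base 0.97 [235. 135. 340. 222.] 6489 [ 0.561 -0.094  0.024] [ 0.444 -0.23   0.006] [0.691 0.082 0.105]
top base 0.23 [114. 187. 139. 221.] 744 [0.479 0.438 0.034] [0.435 0.406 0.003] [0.525 
[... 191 characters left out ...]
 [ 0.569 -0.096 -0.001] [0.772 0.057 0.219]
side camera_head 0.45 [150. 193. 180. 211.] 146 [0.319 0.304 0.007] [ 0.257  0.298 -0.003] [0.381 0.328 0.013]
side dispense_head 0.82 [266. 150. 297. 203.] 568 [ 0.606 -0.003  0.199] [ 0.563 -0.024 -0.001] [0.761 0.168 0.219]
side rack 0.94 [268. 200. 331. 252.] 1411 [ 0.558 -0.156  0.078] [ 0.452 -0.189  0.045] [ 0.649 -0.104  0.102]
side rack 0.92 [170. 160. 195. 179.] 388 [0.477 0.424 0.03 ] [0.433 0.402 0.001] [0.529 0.477 0.045]
side base 0.83 [222. 188. 345. 272.] 4612 [ 0.555 -0.137  0.021] [ 0.438 -0.233  0.008] [0.686 0.081 0.1  ]
side base 0.39 [359. 236. 376. 262.] 311 [ 0.641 -0.369  0.083] [ 0.625 -0.392 -0.004] [ 0.783 -0.291  0.114]
```

```bash
python3 - <<'E'
import cv2
a=cv2.imread("pics/top0.png")[110:240,220:360];b=cv2.imread("pics/side0.png")[140:285,210:360]
a=cv2.resize(a,(400,371),interpolation=2);b=cv2.resize(b,(400,387),interpolation=2)
cv2.imwrite("pics/c0.png",cv2.hconcat([a[:371],b[:371]]))
cv2.imwrite("pics/c1.png",cv2.resize(cv2.imread("pics/top0.png"),(768,576)))
E
```

```text
(no output)
```

View pics/c0.png

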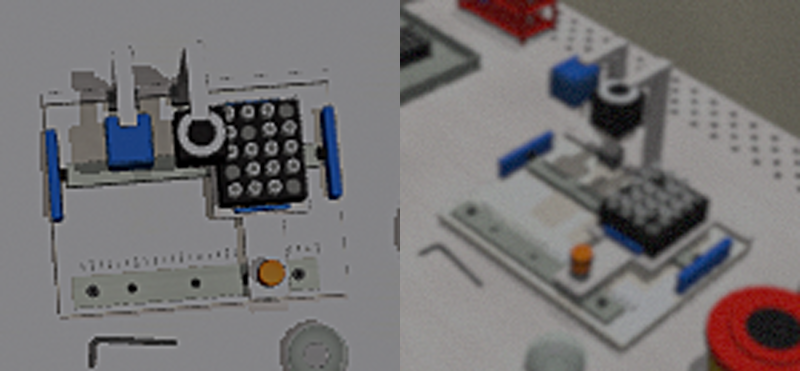

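View pics/c1.png

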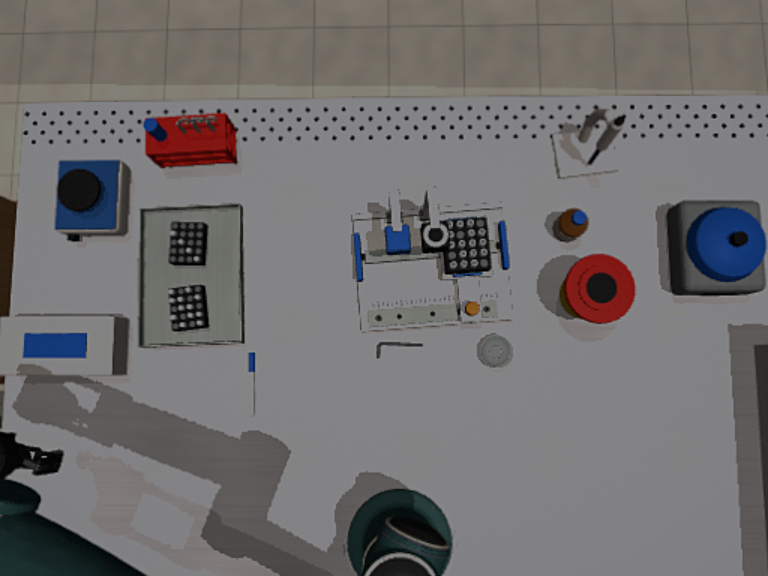

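```bash
python3 - <<'E'
from h import *
p=cv2.imread("pics/top0.png").astype(float);b,g,r=p[...,0],p[...,1],p[...,2]
sub=np.zeros(b.shape,bool);sub[190:225,300:335]=1
m=sub&(r>1.6*b)&(r>90);v,u=np.nonzero(m);print(len(u),u.min(),u.max(),v.min(),v.max(),"knob",px2w("top",0,u.mean(),v.mean(),.0875))
# blue end caps
for lo,hi in((230,246),(328,345)):
    s=np.zeros(b.shape,bool);s[150:192,lo:hi]=1
    v,u=np.nonzero(s&(b>1.6*r)&(b>60));print("cap",len(u),px2w("top",0,u.mean(),v.mean(),.05))
# holes: dark centroid windows
G=p.mean(2)
for cx,cy in((92,291),(132,288),(195,283),(298,273)):
    x,y=220+cx/2.857,110+cy/2.857;xi,yi=int(round(x)),int(round(y))
    w=G[yi-2:yi+3,xi-2:xi+3];k=np.clip(np.percentile(w,60)-w,0,None)
    yy,xx=np.mgrid[yi-2:yi+3,xi-2:xi+3];print("hole",np.round(px2w("top",0,(k*xx).sum()/k.sum(),(k*yy).sum()/k.sum(),.028),4))
# plate ends
for cx,cy in((72,293),(318,272)):print("end",px2w("top",0,220+cx/2.857,110+cy/2.857,.028))
# ring
x0,y0=220+201/2.857,110+132/2.857
print("ring",px2w("top",0,x0,y0,.215))
print("rack c",px2w("top",0,220+262/2.857,110+153/2.857,.087))
# side knob
p=cv2.imread("pics/side0.png").astype(float);b,g,r=p[...,0],p[...,1],p[...,2]
sub[:]=0;sub[225:255,265:290]=1
v,u=np.nonzero(sub&(r>1.6*b)&(r>80)); print("side knob",len(u),u.min(),u.max(),v.min(),v.max(),px2w("side",0,u.mean(),v.mean(),.079))
E
```

```text
62 311 319 201 209 knob [ 0.47238101 -0.15085424  0.0875    ]
cap 113 [0.58452674 0.08160347 0.05      ]
cap 102 [ 0.60423664 -0.22407166  0.05      ]
hole [0.4575 0.0395 0.028 ]
hole [ 0.4609 -0.0037  0.028 ]
hole [ 0.4663 -0.0734  0.028 ]
hole [ 0.4755 -0.1857  0.028 ]
end [0.45479629 0.06085065 0.028     ]
end [ 0.47702794 -0.20919915  0.028     ]
ring [ 0.5963631  -0.07149492  0.215     ]
rack c [ 0.59903176 -0.1437776   0.087     ]
side knob 60 274 281 231 241 [ 0.47097041 -0.15144327  0.079     ]
```

```bash
python3 -m inch '[{"dx":-0.13,"dy":-0.17,"az":-6},{"dx":-0.25,"dy":-0.33,"az":-12},{"dx":-0.25,"dy":-0.33,"az":-12},{"dx":-0.25,"dy":-0.33,"az":-12},{"dx":-0.25,"dy":-0.33,"az":-12},{"dx":-0.25,"dy":-0.33,"az":-12},{"dx":-0.25,"dy":-0.33,"az":-12},{"dx":-0.495,"dy":-0.667,"dz":0.07,"az":-23},{"dx":-0.495,"dy":-0.667,"dz":0.07,"az":-23},{"dx":-0.495,"dy":-0.667,"dz":0.07,"az":-23},{"dx":-0.495,"dy":-0.667,"dz":0.07,"az":-23},{"dx":-0.495,"dy":-0.667,"dz":0.07,"az":-23},{"dx":-0.495,"dy":-0.667,"dz":0.07,"az":-23},{"dx":-0.495,"dy":-0.667,"dz":0.07,"az":-23},{"dx":-0.495,"dy":-0.667,"dz":0.07,"az":-23},{"dx":-0.495,"dy":-0.667,"dz":0.07,"az":-23},{"dx":-0.495,"dy":-0.667,"dz":0.07,"az":-23}]' 40
python3 - <<'E'
from h import *
from scipy.spatial.transform import Rotation as R
s=bot.read_state();M=R.from_rotvec(s["tcp_rot"]).as_matrix();print(s["time"],s["q"].round(2) if hasattr(s["q"],"round") else s["q"],M.round(3))
d=np.array([.4718,-.151,.061])-s["tool_pos"];print("tool shift",(M.T@d).round(4))
a=[cv2.resize(bot.read_camera(c)[0][y:y+150,x:x+150],(400,400),interpolation=2) for c,x,y in(("top",210,100),("side",210,130))]
cv2.imwrite("pics/n1.png",cv2.hconcat(a))
E
```

```text
0.6 [ 1.21  0.26  1.6  -0.    1.27 -0.04] [[-0.947  0.32   0.   ]
 [ 0.32   0.947 -0.   ]
 [-0.    -0.    -1.   ]]
tool shift [-0.4953 -0.667   0.1703]invalid input at $[0]: expected keys dx, dy, dz, ax, ay, az, fingers
```

View pics/n1.png

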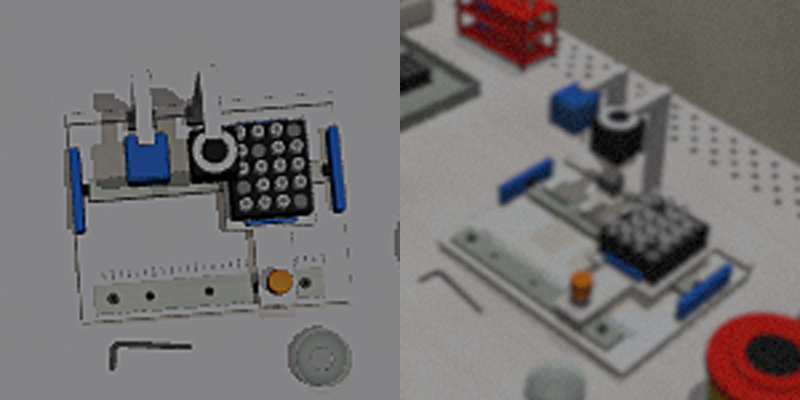

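The call was refused because every row needs all the keys, so the scene hasn't changed: knob at crop (280,282), arm not in view. I'll resend it with complete rows.

```bash
python3 -m inch '[{"dx":-0.25,"dy":-0.33,"dz":0,"ax":0,"ay":0,"az":-12,"fingers":1},{"dx":-0.25,"dy":-0.33,"dz":0,"ax":0,"ay":0,"az":-12,"fingers":1},{"dx":-0.25,"dy":-0.33,"dz":0,"ax":0,"ay":0,"az":-12,"fingers":1},{"dx":-0.25,"dy":-0.33,"dz":0,"ax":0,"ay":0,"az":-12,"fingers":1},{"dx":-0.25,"dy":-0.33,"dz":0,"ax":0,"ay":0,"az":-12,"fingers":1},{"dx":-0.25,"dy":-0.33,"dz":0,"ax":0,"ay":0,"az":-12,"fingers":1},{"dx":-0.25,"dy":-0.33,"dz":0,"ax":0,"ay":0,"az":-12,"fingers":1},{"dx":-0.495,"dy":-0.667,"dz":0.07,"ax":0,"ay":0,"az":-23,"fingers":1},{"dx":-0.495,"dy":-0.667,"dz":0.07,"ax":0,"ay":0,"az":-23,"fingers":1},{"dx":-0.495,"dy":-0.667,"dz":0.07,"ax":0,"ay":0,"az":-23,"fingers":1},{"dx":-0.495,"dy":-0.667,"dz":0.07,"ax":0,"ay":0,"az":-23,"fingers":1},{"dx":-0.495,"dy":-0.667,"dz":0.07,"ax":0,"ay":0,"az":-23,"fingers":1},{"dx":-0.495,"dy":-0.667,"dz":0.07,"ax":0,"ay":0,"az":-23,"fingers":1},{"dx":-0.495,"dy":-0.667,"dz":0.07,"ax":0,"ay":0,"az":-23,"fingers":1},{"dx":-0.495,"dy":-0.667,"dz":0.07,"ax":0,"ay":0,"az":-23,"fingers":1},{"dx":-0.495,"dy":-0.667,"dz":0.07,"ax":0,"ay":0,"az":-23,"fingers":1},{"dx":-0.495,"dy":-0.667,"dz":0.07,"ax":0,"ay":0,"az":-23,"fingers":1}]' 40
python3 - <<'E'
from h import *
from scipy.spatial.transform import Rotation as R
s=bot.read_state();M=R.from_rotvec(s["tcp_rot"]).as_matrix();print(s["time"],np.round(s["q"],2),s["tool_pos"],M.round(3))
d=np.array([.4718,-.151,.061])-s["tool_pos"];print("tool shift",(M.T@d).round(4))
a=[cv2.resize(bot.read_camera(c)[0][y:y+150,x:x+150],(400,400),interpolation=2) for c,x,y in(("top",210,100),("side",210,130))]
cv2.imwrite("pics/n2.png",cv2.hconcat(a))
E
```

```text
time: 2.82
tool_pos: [0.4713, -0.1496, 0.1615]
tcp_rot: [-0.121, 3.139, 0.0]
wrist_force: [0.1, -0.5, -0.6]
width: 1.0
2.825 [-0.36 -0.02  2.06  0.    1.11 -2.01] [ 0.47134863 -0.14964437  0.1615418 ] [[-0.997 -0.077  0.   ]
 [-0.077  0.997  0.   ]
 [-0.     0.    -1.   ]]
tool shift [-0.0003 -0.0014  0.1005]
```

View pics/n2.png

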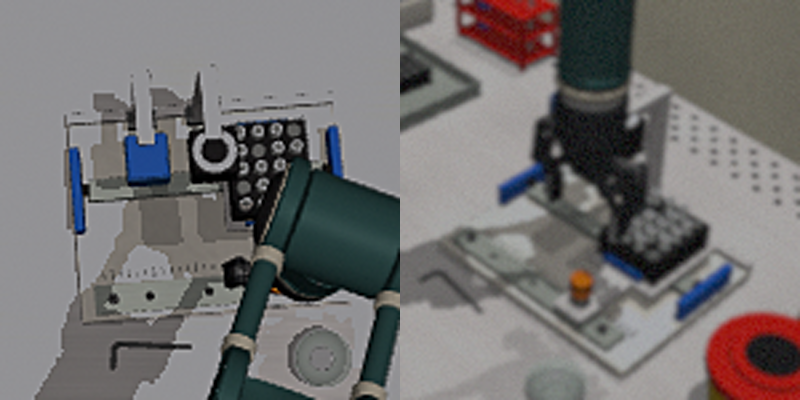

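The arm is over the knob, at side crop (580,288), with the fingers straddling it along the slide. Next I'll check how much room the wrist has beside the camera head.

```bash
python3 - <<'E'
from h import *
for c in("side","top"):
    p,d=bot.read_camera(c);P=cloud(c,d,np.ones(d.shape,bool))
    P=P[(P[:,0]>.35)&(P[:,0]<.75)&(P[:,1]>-.35)&(P[:,1]<.0)]
    for z in np.arange(.16,.62,.04):
        Q=P[(P[:,2]>z)&(P[:,2]<=z+.04)];Q=Q[~((Q[:,2]<.23)&(Q[:,0]>.56))]
        if len(Q)>5:print(c,round(z,2),len(Q),"x",np.percentile(Q[:,0],[1,99]).round(3),"y",np.percentile(Q[:,1],[1,99]).round(3))
E
```

```text
side 0.16 92 x [0.454 0.482] y [-0.207 -0.101]
side 0.2 274 x [0.45  0.488] y [-0.224 -0.08 ]
side 0.24 469 x [0.449 0.486] y [-0.222 -0.083]
side 0.28 286 x [0.431 0.488] y [-0.19 -0.13]
side 0.32 374 x [0.431 0.495] y [-0.189 -0.127]
side 0.36 387 x [0.431 0.492] y [-0.188 -0.134]
side 0.4 409 x [0.433 0.488] y [-0.187 -0.132]
side 0.44 361 x [0.425 0.48 ] y [-0.212 -0.103]
side 0.48 573 x [0.41  0.488] y [-0.22  -0.097]
side 0.52 1323 x [0.357 0.501] y [-0.217 -0.085]
side 0.56 39 x [0.35  0.375] y [-0.172 -0.161]
side 0.6 15 x [0.351 0.37 ] y [-0.076 -0.05 ]
top 0.2 18 x [0.454 0.478] y [-0.102 -0.078]
top 0.24 65 x [0.453 0.479] y [-0.108 -0.08 ]
top 0.28 38 x [0.434 0.476] y [-0.155 -0.086]
top 0.32 40 x [0.434 0.454] y [-0.164 -0.118]
top 0.36 65 x [0.434 0.456] y [-0.169 -0.119]
top 0.4 40 x [0.435 0.453] y [-0.158 -0.121]
top 0.44 25 x [0.434 0.446] y [-0.15  -0.125]
top 0.48 77 x [0.421 0.525] y [-0.183 -0.083]
top 0.52 2825 x [0.382 0.519] y [-0.212 -0.076]
top 0.56 368 x [0.351 0.415] y [-0.173 -0.047]
top 0.6 220 x [0.351 0.379] y [-0.092 -0.046]
```

```bash
python3 -m inch '[{"dx":0,"dy":-0.0014,"dz":0.04,"ax":0,"ay":0,"az":0,"fingers":1},{"dx":0,"dy":-0.0014,"dz":0.08,"ax":0,"ay":0,"az":0,"fingers":1},{"dx":0,"dy":-0.0014,"dz":0.1,"ax":0,"ay":0,"az":0,"fingers":1},{"dx":0,"dy":-0.0014,"dz":0.1,"ax":0,"ay":0,"az":0,"fingers":1},{"dx":0,"dy":-0.0014,"dz":0.1,"ax":0,"ay":0,"az":0,"fingers":0.3},{"dx":0,"dy":-0.0014,"dz":0.1,"ax":0,"ay":0,"az":0,"fingers":0.3},{"dx":0,"dy":-0.0014,"dz":0.1,"ax":0,"ay":0,"az":0,"fingers":-0.1},{"dx":0,"dy":-0.0014,"dz":0.1,"ax":0,"ay":0,"az":0,"fingers":-0.1},{"dx":0,"dy":-0.0014,"dz":0.1,"ax":0,"ay":0,"az":0,"fingers":-1},{"dx":0,"dy":-0.0014,"dz":0.1,"ax":0,"ay":0,"az":0,"fingers":-1},{"dx":0,"dy":-0.0014,"dz":0.1,"ax":0,"ay":0,"az":0,"fingers":-1},{"dx":0,"dy":-0.0014,"dz":0.1,"ax":0,"ay":0,"az":0,"fingers":-1}]' 40
```

```text
time: 4.53
tool_pos: [0.472, -0.1513, 0.0622]
tcp_rot: [-0.121, 3.138, -0.0]
wrist_force: [-1.9, 1.4, 5.7]
width: 0.312
```

```bash
python3 -m inch '[{"dx":0,"dy":0,"dz":-0.003,"ax":0,"ay":0,"az":0,"fingers":-1},{"dx":0,"dy":0,"dz":-0.006,"ax":0,"ay":0,"az":0,"fingers":-1},{"dx":0,"dy":0,"dz":-0.009,"ax":0,"ay":0,"az":0,"fingers":-1},{"dx":0,"dy":0,"dz":-0.011,"ax":0,"ay":0,"az":0,"fingers":-1},{"dx":0,"dy":0,"dz":-0.011,"ax":0,"ay":0,"az":0,"fingers":-1},{"dx":0,"dy":0,"dz":-0.011,"ax":0,"ay":0,"az":0,"fingers":-1}]' 50
python3 - <<'E'
from h import *
a=[cv2.resize(bot.read_camera("side")[0][200:280,230:340],(770,560),interpolation=2)]
cv2.imwrite("pics/n3.png",a[0])
E
```

```text
time: 5.28
tool_pos: [0.4719, -0.1513, 0.0731]
tcp_rot: [-0.121, 3.138, -0.0]
wrist_force: [3.9, -1.0, -9.2]
width: 0.305
```

View pics/n3.png

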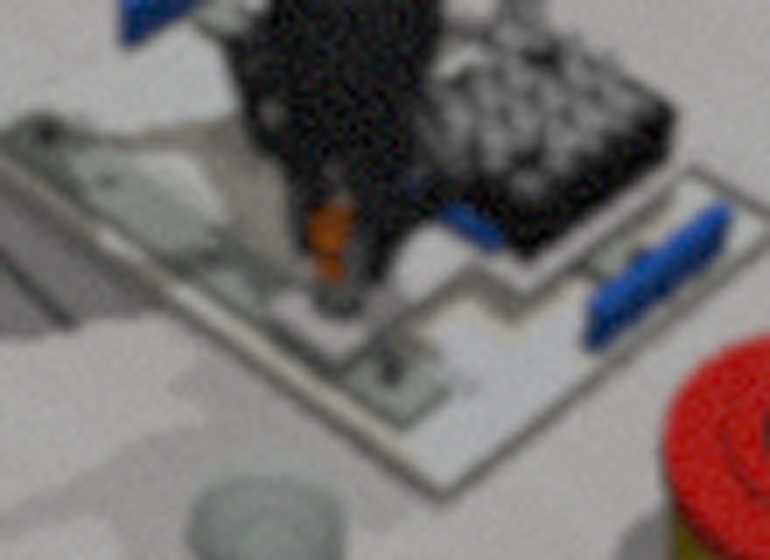

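The knob is up, with a visible gap below it at (335,290), and the wrist reads 9 N, which matches the spring. Now I'll slide slowly to about 70 mm, short of the hole I expect near 78 mm.

```bash
python3 -m inch '[{"dx":0,"dy":0.002,"dz":0,"ax":0,"ay":0,"az":0,"fingers":-1},{"dx":0,"dy":0.006,"dz":0,"ax":0,"ay":0,"az":0,"fingers":-1},{"dx":0,"dy":0.012,"dz":0,"ax":0,"ay":0,"az":0,"fingers":-1},{"dx":0,"dy":0.02,"dz":0,"ax":0,"ay":0,"az":0,"fingers":-1},{"dx":0,"dy":0.028,"dz":0,"ax":0,"ay":0,"az":0,"fingers":-1},{"dx":0,"dy":0.036,"dz":0,"ax":0,"ay":0,"az":0,"fingers":-1},{"dx":0,"dy":0.044,"dz":0,"ax":0,"ay":0,"az":0,"fingers":-1},{"dx":0,"dy":0.052,"dz":0,"ax":0,"ay":0,"az":0,"fingers":-1},{"dx":0,"dy":0.059,"dz":0,"ax":0,"ay":0,"az":0,"fingers":-1},{"dx":0,"dy":0.064,"dz":0,"ax":0,"ay":0,"az":0,"fingers":-1},{"dx":0,"dy":0.068,"dz":0,"ax":0,"ay":0,"az":0,"fingers":-1},{"dx":0,"dy":0.07,"dz":0,"ax":0,"ay":0,"az":0,"fingers":-1},{"dx":0,"dy":0.07,"dz":0,"ax":0,"ay":0,"az":0,"fingers":-1},{"dx":0,"dy":0.07,"dz":0,"ax":0,"ay":0,"az":0,"fingers":-1}]'
python3 - <<'E'
from h import *
a=[cv2.resize(bot.read_camera(c)[0][y:y+150,x:x+150],(400,400),interpolation=2) for c,x,y in(("top",210,100),("side",210,130))]
cv2.imwrite("pics/n4.png",cv2.hconcat(a))
E
```

```text
time: 7.08
tool_pos: [0.4664, -0.0811, 0.073]
tcp_rot: [-0.121, 3.139, 0.001]
wrist_force: [3.5, 1.9, -9.0]
width: 0.311
```

View pics/n4.png

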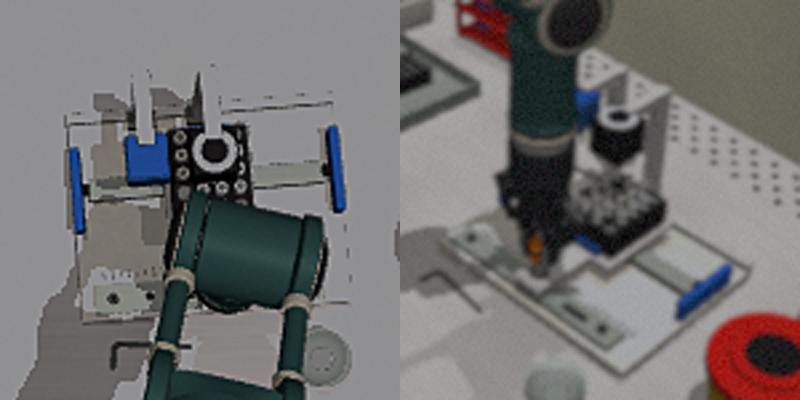

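The rack has travelled with the knob and is now under the ring light at top crop (213,152). I'll lower the pin gently to just above the plate.

```bash
python3 -m inch '[{"dx":0,"dy":0,"dz":0.001,"ax":0,"ay":0,"az":0,"fingers":-1},{"dx":0,"dy":0,"dz":0.002,"ax":0,"ay":0,"az":0,"fingers":-1},{"dx":0,"dy":0,"dz":0.003,"ax":0,"ay":0,"az":0,"fingers":-1},{"dx":0,"dy":0,"dz":0.003,"ax":0,"ay":0,"az":0,"fingers":-1},{"dx":0,"dy":0,"dz":0.003,"ax":0,"ay":0,"az":0,"fingers":-1}]'
python3 -m inch '[{"dx":0,"dy":0,"dz":0.0005,"ax":0,"ay":0,"az":0,"fingers":-1},{"dx":0,"dy":0,"dz":0.0005,"ax":0,"ay":0,"az":0,"fingers":-1}]'
```

```text
time: 7.8
tool_pos: [0.4664, -0.0812, 0.07]
tcp_rot: [-0.121, 3.139, 0.001]
wrist_force: [3.9, 0.9, -7.3]
width: 0.31
time: 8.05
tool_pos: [0.4664, -0.0813, 0.0695]
tcp_rot: [-0.121, 3.139, 0.001]
wrist_force: [3.8, 1.0, -8.4]
width: 0.309
```

```bash
python3 -m inch '[{"dx":0,"dy":0,"dz":0.0004,"ax":0,"ay":0,"az":0,"fingers":-1},{"dx":0,"dy":0,"dz":0.0004,"ax":0,"ay":0,"az":0,"fingers":-1}]'
```

```text
time: 8.3
tool_pos: [0.4664, -0.0812, 0.0693]
tcp_rot: [-0.121, 3.139, 0.001]
wrist_force: [2.0, 1.3, -6.0]
width: 0.311
```

```bash
python3 -m inch '[{"dx":0,"dy":0,"dz":0.0003,"ax":0,"ay":0,"az":0,"fingers":-1},{"dx":0,"dy":0,"dz":0.0003,"ax":0,"ay":0,"az":0,"fingers":-1}]'
```

```text
time: 8.55
tool_pos: [0.4665, -0.0812, 0.0693]
tcp_rot: [-0.121, 3.139, 0.001]
wrist_force: [1.5, 2.3, -4.1]
width: 0.309
```

The pin is riding on the plate with about 4 N, and the arm gives roughly 6 N/mm. I'll open the fingers to a loose cage so only the spring presses the pin, then nudge towards the hole.

```bash
python3 -m inch '[{"dx":0,"dy":0,"dz":0,"ax":0,"ay":0,"az":0,"fingers":-0.29},{"dx":0,"dy":0,"dz":0,"ax":0,"ay":0,"az":0,"fingers":-0.29},{"dx":0,"dy":0,"dz":0,"ax":0,"ay":0,"az":0,"fingers":-0.29},{"dx":0,"dy":0,"dz":0,"ax":0,"ay":0,"az":0,"fingers":-0.29}]' 20
python3 -m inch '[{"dx":0,"dy":0.001,"dz":0,"ax":0,"ay":0,"az":0,"fingers":-0.29},{"dx":0,"dy":0.002,"dz":0,"ax":0,"ay":0,"az":0,"fingers":-0.29},{"dx":0,"dy":0.002,"dz":0,"ax":0,"ay":0,"az":0,"fingers":-0.29}]'
python3 -m inch '[{"dx":0,"dy":0.0005,"dz":0,"ax":0,"ay":0,"az":0,"fingers":-0.29},{"dx":0,"dy":0.001,"dz":0,"ax":0,"ay":0,"az":0,"fingers":-0.29},{"dx":0,"dy":0.001,"dz":0,"ax":0,"ay":0,"az":0,"fingers":-0.29}]'
```

```text
time: 9.05
tool_pos: [0.4665, -0.0814, 0.0694]
tcp_rot: [-0.121, 3.138, 0.0]
wrist_force: [0.1, -0.2, 0.5]
width: 0.352
time: 9.43
tool_pos: [0.4664, -0.0798, 0.0695]
tcp_rot: [-0.122, 3.138, -0.001]
wrist_force: [-0.8, -3.1, 0.1]
width: 0.356
time: 9.8
tool_pos: [0.4664, -0.0794, 0.0695]
tcp_rot: [-0.122, 3.138, -0.003]
wrist_force: [0.6, -5.3, -0.1]
width: 0.353
```

```bash
python3 -m inch '[{"dx":0,"dy":0.001,"dz":0,"ax":0,"ay":0,"az":0,"fingers":-0.29},{"dx":0,"dy":0.001,"dz":0,"ax":0,"ay":0,"az":0,"fingers":-0.29}]'
python3 - <<'E'
from h import *
p,d=bot.read_camera("side");print([ (round(m["p"],2),np.round(m["box"])) for m in bot.masks_of("side","knob")])
cv2.imwrite("pics/n5.png",cv2.resize(p[190:250,230:310],(800,600),interpolation=2))
E
```

```text
time: 10.05
tool_pos: [0.4663, -0.079, 0.0695]
tcp_rot: [-0.122, 3.138, -0.004]
wrist_force: [-0.2, -5.2, -0.9]
width: 0.354
[]
```

View pics/n5.png

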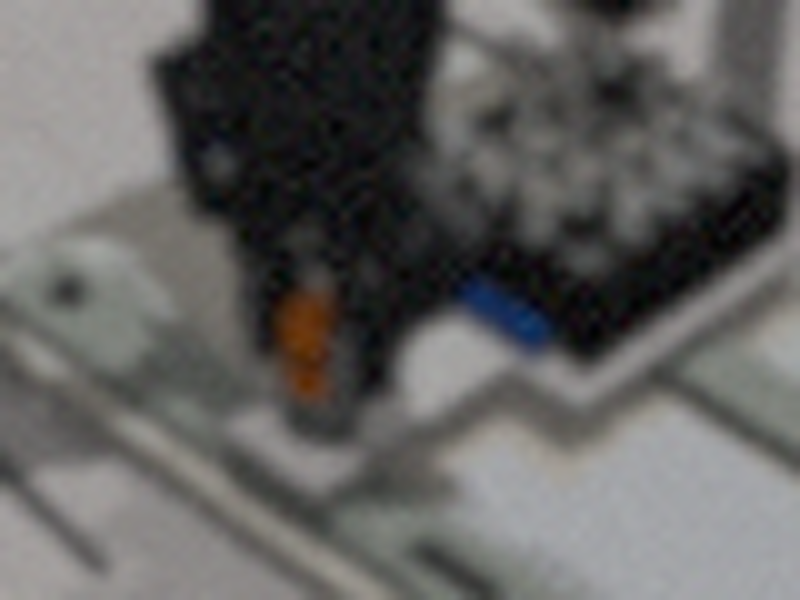

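```bash
python3 -m inch '[{"dx":0,"dy":0.001,"dz":0,"ax":0,"ay":0,"az":0,"fingers":-0.29},{"dx":0,"dy":0.0015,"dz":0,"ax":0,"ay":0,"az":0,"fingers":-0.29},{"dx":0,"dy":0.002,"dz":0,"ax":0,"ay":0,"az":0,"fingers":-0.29}]'
```

```text
time: 10.52
tool_pos: [0.4662, -0.0776, 0.0695]
tcp_rot: [-0.123, 3.138, -0.006]
wrist_force: [-0.2, -4.7, -0.7]
width: 0.351
```

The force holds near 5 N while it moves, so that is sliding friction and the pin isn't blocked. I'll continue in small steps.

```bash
for i in 1; do python3 -m inch '[{"dx":0,"dy":0.001,"dz":0,"ax":0,"ay":0,"az":0,"fingers":-0.29},{"dx":0,"dy":0.0015,"dz":0,"ax":0,"ay":0,"az":0,"fingers":-0.29},{"dx":0,"dy":0.002,"dz":0,"ax":0,"ay":0,"az":0,"fingers":-0.29}]'; done
```

```text
time: 10.9
tool_pos: [0.4661, -0.0763, 0.0694]
tcp_rot: [-0.123, 3.138, -0.008]
wrist_force: [0.2, -5.8, -0.7]
width: 0.356
```

```bash
python3 -m inch '[{"dx":0,"dy":0.001,"dz":0,"ax":0,"ay":0,"az":0,"fingers":-0.29},{"dx":0,"dy":0.0015,"dz":0,"ax":0,"ay":0,"az":0,"fingers":-0.29},{"dx":0,"dy":0.002,"dz":0,"ax":0,"ay":0,"az":0,"fingers":-0.29}]'
```

```text
time: 11.28
tool_pos: [0.466, -0.0748, 0.0694]
tcp_rot: [-0.124, 3.138, -0.01]
wrist_force: [-0.0, -5.0, -1.4]
width: 0.357
```

```bash
python3 -m inch '[{"dx":0,"dy":0.001,"dz":0,"ax":0,"ay":0,"az":0,"fingers":-0.29},{"dx":0,"dy":0.0015,"dz":0,"ax":0,"ay":0,"az":0,"fingers":-0.29}]'
```

```text
time: 11.52
tool_pos: [0.4659, -0.0738, 0.0693]
tcp_rot: [-0.124, 3.138, -0.011]
wrist_force: [-0.6, -6.7, -0.4]
width: 0.354
```

```bash
python3 -m inch '[{"dx":0,"dy":0.001,"dz":0,"ax":0,"ay":0,"az":0,"fingers":-0.29},{"dx":0,"dy":0.0015,"dz":0,"ax":0,"ay":0,"az":0,"fingers":-0.29}]'
python3 - <<'E'
from h import *
c=bot.get_calibration("side");K=np.array(c["intrinsics"]);V=np.array(c["view"]);D=np.array(c["distortion"],float)
def pr(P): return cv2.projectPoints(np.array([P],float),V[:3,:3],V[:3,3],K,D)[0].ravel().round(2)
def meas(p,x0,x1,y0,y1):
    p=p.astype(float);b,r=p[...,0],p[...,2];s=np.zeros(b.shape,bool);s[y0:y1,x0:x1]=1
    v,u=np.nonzero(s&(r>1.6*b)&(r>70));return len(u),u.min(),u.max(),v.min(),v.max(),u.mean().round(2),v.mean().round(2)
print("start",meas(cv2.imread("pics/side0.png"),265,290,220,255),pr([.472,-.151,.0635]),pr([.472,-.151,.0875]))
p,d=bot.read_camera("side");cv2.imwrite("pics/n6raw.png",p)
print("now",meas(p,240,290,200,245))
for y in(-.076,-.074,-.072):
  for l in(0,.007):print(y,l,"bottom",pr([.4663,y,.0635+l]),"band",pr([.4663,y,.0755+l]))
E
```

```text
time: 11.78
tool_pos: [0.4658, -0.0725, 0.0691]
tcp_rot: [-0.124, 3.138, -0.011]
wrist_force: [0.6, -3.9, -3.6]
width: 0.359
start (71, np.int64(274), np.int64(281), np.int64(231), np.int64(242), np.float64(277.66), np.float64(236.32)) [277.65 239.27] [277.99 233.5 ]
now (42, np.int64(256), np.int64(261), np.int64(218), np.int64(228), np.float64(258.64), np.float64(223.21))
-0.076 0 bottom [260.48 227.53] band [260.54 224.69]
-0.076 0.007 bottom [260.52 225.87] band [260.58 223.02]
-0.074 0 bottom [260.08 227.2 ] band [260.13 224.37]
-0.074 0.007 bottom [260.11 225.55] band [260.17 222.7 ]
-0.072 0 bottom [259.67 226.88] band [259.73 224.05]
-0.072 0.007 bottom [259.7  225.23] band [259.76 222.38]
```

The wrist now shows a downward drag of 3.6 N, which could be the pin dropping. I'll back off to release finger friction, then look.

```bash
python3 -m inch '[{"dx":0,"dy":-0.001,"dz":0,"ax":0,"ay":0,"az":0,"fingers":-0.25},{"dx":0,"dy":-0.0018,"dz":0,"ax":0,"ay":0,"az":0,"fingers":-0.25},{"dx":0,"dy":-0.0018,"dz":0,"ax":0,"ay":0,"az":0,"fingers":-0.25}]'
python3 - <<'E'
from h import *
p,d=bot.read_camera("side")
a=cv2.imread("pics/n6raw.png")
f=p.astype(float);b,r=f[...,0],f[...,2];s=np.zeros(b.shape,bool);s[200:245,240:290]=1
v,u=np.nonzero(s&(r>1.6*b)&(r>70));print(len(u),v.min(),v.max(),u.mean(),v.mean())
I=[cv2.resize(x[200:245,240:280],(400,450),interpolation=2) for x in(a,p)]
cv2.imwrite("pics/n6.png",cv2.hconcat(I))
E
```

```text
time: 12.2
tool_pos: [0.4659, -0.0738, 0.0691]
tcp_rot: [-0.124, 3.138, -0.01]
wrist_force: [-0.3, -0.7, -0.1]
width: 0.374
46 219 229 259.04347826086956 223.52173913043478
```

View pics/n6.png

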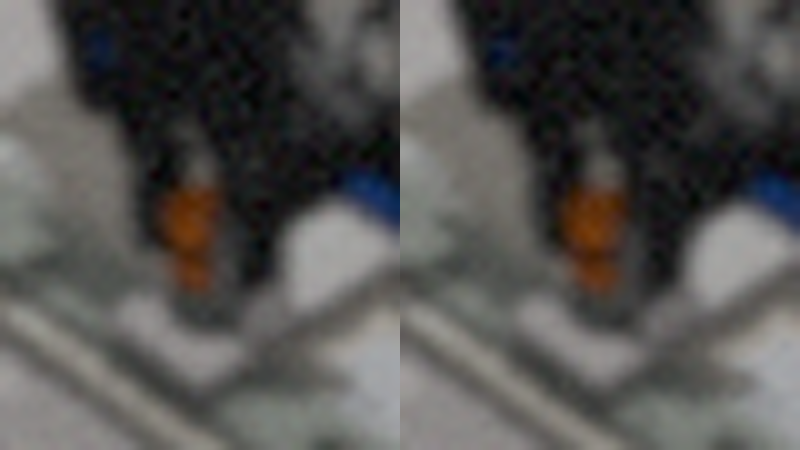

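```bash
python3 -m inch '[{"dx":0,"dy":0.001,"dz":0,"ax":0,"ay":0,"az":0,"fingers":-0.25},{"dx":0,"dy":0.0018,"dz":0,"ax":0,"ay":0,"az":0,"fingers":-0.25},{"dx":0,"dy":0.0025,"dz":0,"ax":0,"ay":0,"az":0,"fingers":-0.25}]'
```

```text
time: 12.62
tool_pos: [0.4658, -0.0716, 0.0692]
tcp_rot: [-0.124, 3.138, -0.011]
wrist_force: [-0.7, -2.9, 0.1]
width: 0.375
```

```bash
python3 -m inch '[{"dx":0,"dy":0.001,"dz":0,"ax":0,"ay":0,"az":0,"fingers":-0.25},{"dx":0,"dy":0.0018,"dz":0,"ax":0,"ay":0,"az":0,"fingers":-0.25}]'
```

```text
time: 12.88
tool_pos: [0.4656, -0.0699, 0.0691]
tcp_rot: [-0.124, 3.138, -0.011]
wrist_force: [-0.6, -1.7, 0.4]
width: 0.376
```

```bash
python3 -m inch '[{"dx":0,"dy":0.0008,"dz":0,"ax":0,"ay":0,"az":0,"fingers":-0.25},{"dx":0,"dy":0.0012,"dz":0,"ax":0,"ay":0,"az":0,"fingers":-0.25}]'
```

```text
time: 13.12
tool_pos: [0.4655, -0.0685, 0.0692]
tcp_rot: [-0.124, 3.138, -0.011]
wrist_force: [-0.3, -1.9, -0.2]
width: 0.375
```

```bash
python3 -m inch '[{"dx":0,"dy":0.0008,"dz":0,"ax":0,"ay":0,"az":0,"fingers":-0.25},{"dx":0,"dy":0.0012,"dz":0,"ax":0,"ay":0,"az":0,"fingers":-0.25}]'
```

```text
time: 13.38
tool_pos: [0.4655, -0.0677, 0.0692]
tcp_rot: [-0.125, 3.138, -0.013]
wrist_force: [-1.1, -5.1, 0.7]
width: 0.375
```

```bash
python3 -m inch '[{"dx":0,"dy":0.001,"dz":0,"ax":0,"ay":0,"az":0,"fingers":-0.25},{"dx":0,"dy":0.0016,"dz":0,"ax":0,"ay":0,"az":0,"fingers":-0.25},{"dx":0,"dy":0.0016,"dz":0,"ax":0,"ay":0,"az":0,"fingers":-0.25}]'
```

```text
time: 13.75
tool_pos: [0.4654, -0.0673, 0.0693]
tcp_rot: [-0.126, 3.137, -0.016]
wrist_force: [-0.3, -7.8, -0.9]
width: 0.374
```

It has stalled: 1.6 mm commanded, 0.4 mm moved, and the force rose to 7.8 N, so the pin looks seated. I'll open, retreat upwards and check the knob height with a clear view.

```bash
python3 -m inch '[{"dx":0,"dy":-0.0025,"dz":0,"ax":0,"ay":0,"az":0,"fingers":-0.25},{"dx":0,"dy":-0.0025,"dz":0,"ax":0,"ay":0,"az":0,"fingers":1},{"dx":0,"dy":-0.0025,"dz":0,"ax":0,"ay":0,"az":0,"fingers":1},{"dx":0,"dy":-0.0025,"dz":0,"ax":0,"ay":0,"az":0,"fingers":1},{"dx":0,"dy":-0.0025,"dz":-0.02,"ax":0,"ay":0,"az":0,"fingers":1},{"dx":0,"dy":-0.0025,"dz":-0.06,"ax":0,"ay":0,"az":0,"fingers":1},{"dx":0.04,"dy":-0.0025,"dz":-0.11,"ax":0,"ay":0,"az":0,"fingers":1},{"dx":0.08,"dy":-0.0025,"dz":-0.15,"ax":0,"ay":0,"az":0,"fingers":1},{"dx":0.08,"dy":-0.0025,"dz":-0.15,"ax":0,"ay":0,"az":0,"fingers":1}]'
python3 - <<'E'
from h import *
c=bot.get_calibration("side");K=np.array(c["intrinsics"]);V=np.array(c["view"]);D=np.array(c["distortion"],float)
def pr(P): return cv2.projectPoints(np.array([P],float),V[:3,:3],V[:3,3],K,D)[0].ravel().round(2)
def meas(p,x0,x1,y0,y1):
    p=p.astype(float);b,r=p[...,0],p[...,2];s=np.zeros(b.shape,bool);s[y0:y1,x0:x1]=1
    m=s&(r>1.6*b)&(r>80);v,u=np.nonzero(m);return m,(len(u),u.min(),u.max(),v.min(),v.max(),u.mean().round(2),v.mean().round(2))
p0=cv2.imread("pics/side0.png");print("start",meas(p0,265,290,220,255)[1])
p,d=bot.read_camera("side");cv2.imwrite("pics/n7raw.png",p)
m,t=meas(p,240,290,195,250);print("now",t)
for y in(-.074,-.072,-.070):
  print(y,[pr([.4663,y,.0755+l]) for l in(0,.007)],"start pred",pr([.472,-.151,.0755]))
t,dt=bot.read_camera("top");mt,tt=meas(t,270,310,190,225);print("top",tt)
if tt[0]:print(px2w("top",0,tt[5],tt[6],.0875))
I=[cv2.resize(x,(400,450),interpolation=2) for x in(p0[213:258,258:298],p[200:245,240:280])]
cv2.imwrite("pics/n7.png",cv2.hconcat(I))
E
```

```text
time: 14.88
tool_pos: [0.3863, -0.0752, 0.2233]
tcp_rot: [-0.124, 3.129, -0.02]
wrist_force: [0.9, 0.2, -1.2]
width: 0.999
start (60, np.int64(274), np.int64(281), np.int64(231), np.int64(241), np.float64(277.72), np.float64(235.78))
now (61, np.int64(256), np.int64(263), np.int64(220), np.int64(229), np.float64(259.61), np.float64(224.03))
-0.074 [array([260.13, 224.37]), array([260.17, 222.7 ])] start pred [277.82 236.4 ]
-0.072 [array([259.73, 224.05]), array([259.76, 222.38])] start pred [277.82 236.4 ]
-0.07 [array([259.32, 223.73]), array([259.35, 222.06])] start pred [277.82 236.4 ]
top (10, np.int64(286), np.int64(291), np.int64(203), np.int64(210), np.float64(287.8), np.float64(205.4))
[ 0.47160211 -0.06977259  0.0875    ]
```

View pics/n7.png

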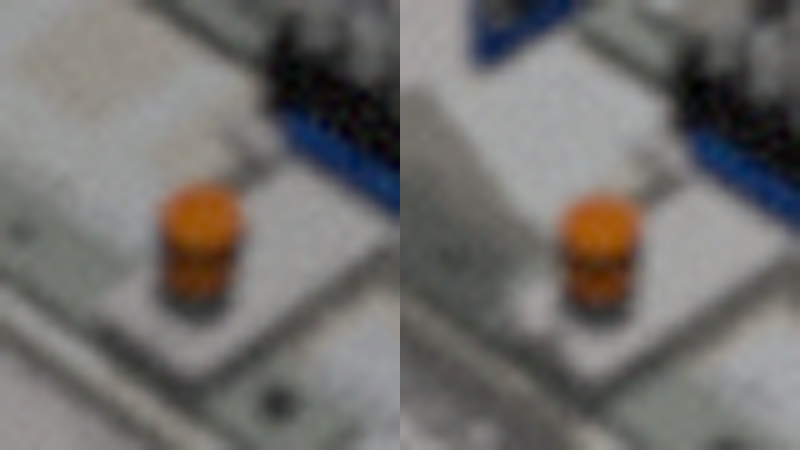

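The clear view shows the knob sitting on its nut just as it did at the start. Its image row, 224.0, matches the prediction for home (about 224.0); on the plate it would be near 222.4. The robot is clear of everything, so I'm handing in.

```bash
python3 -c "
from workcell import bot
print(bot.finish_job())"
```

```text
the job is handed in; nothing more can be done
None
```

The rack is under the camera head, which stands at the nearer station. The last checks show the pin home in that station's hole, and I've handed the job in; no verdict came back.

I lifted the knob about 11 mm while parked and slid the carriage 70 mm in short steps (commanded at most about 0.065 m/s). I then set the pin lightly on the plate, at about 4 N. With the fingers as a loose cage, I nudged it along until it dropped, about 79 mm from the start.

**Last checks:**
- **Pin in the hole:** a further push stalled, moving 0.4 mm of the 1.6 mm commanded. Side force rose to 7.8 N, the highest I read and well under the 25 N limit.
- **Knob home:** with the gripper clear, the knob's height in the side picture matched the home position, and it looked as it did at the start.
- **Rack under the camera:** I estimate about 7 mm off the camera's centre line against the 14 mm limit. This comes from the start pictures and the travel; I did not measure it again at the end.
- **Robot clear:** the gripper was open and touching nothing at about 15 s.

**What went wrong or disagreed:**
- The first move command was refused because its rows lacked some keys. Nothing moved.
- I suspected partway through the search that the pin had dropped; a test push showed it had not.
- The knob network found nothing while the fingers hid the knob.
- The last top picture put the knob about 2 mm farther along (y −0.070 against −0.072 m), with much of it hidden by the arm.

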